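Lock the swivelling ski rest with its pin

ROBOT

A 6-joint arm with a two-finger parallel gripper is mounted at the origin on the work surface. World frame = base frame: x ahead of the robot, y to its left, z up, the work surface at z = 0. Lengths are in m, angles in rad, forces in N, time in s.
With the tool pointing down it reaches from about 0.225 to 0.725 m from the base axis. Payload 3.1 kg.
Tool frame: the origin (TCP) lies at the very end of the fingers, on their centre line; the grasp point (between the pads) lies 19 mm behind it (hold_point_z is the distance from the TCP to the grasp point, in m); z points along the fingers, y is the line along which they close (so a half turn about z gives the same grasp; the last joint's range is limited). The gripper opens to 85 mm and grips with 20 to 120 N. Pads are 22 mm wide; open, the fingers measure 114 mm over their backs; the gripper's body (76 mm by 85 mm) begins 54 mm behind the grasp point. The pads swing forward as they close: fully open they stand 13 mm farther back than shut.
Start: joints at [-0.128, 0.048, 0.099, 1.622, 0, 1.443], TCP at [0.525, -0, 0.231] pointing down, gripper open.
Joint ranges: [-2.91, 2.91], [-0.99, 1.94], [-1.21, 1.42], [-2.12, 2.29], [-1.49, 1.47], [-3.14, 3.14]. Speed limits (rad/s): [2.79, 2.79, 3.14, 3.14, 3.14, 3.14].

INTERFACE

Orientations are given as a unit quaternion [x, y, z, w].
In Python, from station import * gives the robot as it stands.
- The arm moves only by the tool carry_out, never from a script. Its argument "commands" is a list of rows, each a list of 4 numbers: the shift along the tool's x, y, z in units of 25 mm (1.0 is 25 mm), then the turn about the tool's z in units of 5 degrees (1.0 is 5 degrees). A call has 1 to 20 rows; each row shifts and turns the commanded pose from where the row before left it, along the tool's axes as they then stand; what a row does not reach is not made up. A row lasts 1/12 s, in which the tool goes at most 41.7 mm and 7.16 degrees, less where a joint would pass 70% of its speed; a pose out of reach is approached as far as the arm can. A call is refused whole if a number of a shift passes 1 or a number of a turn 1, either way. A call with a gripper value outside its range is refused whole. "jaw" is the opening, from 0 (shut) to 1 (fully open), set as the call begins (left out, the last holds). The fingers move at their own pace and stop on an object; the grip force is fixed at half the most. Time passes only in rows, so rows that do not move let the fingers close. It gives the time, the measured TCP pose, the force, the opening and the grip force at its end, in the units of the state.
- read_state(): the state, without advancing time (a new reading comes with each control period).
- capture(name): name is "scene" or "side" or "wrist"; returns (picture, depth): 384x512x3 uint8, red, green, blue; 384x512 float32, m along the optical axis (not along the pixel's ray), 0 where there is no reading.
- calibration(name): a dict with "fx", "fy", "cx", "cy" (pixels), "position" and "orientation" of the camera in the world; the wrist camera has in their place "hand_eye" (4x4, takes a point from camera to tool coordinates, whose origin is the TCP and whose axes are the flange's). Camera axes: x right, y down, z forward; pixel columns grow to the right and rows downward; lengths in m; the calibration is good to about 2 mm. A picture is of the moment at which its call begins: read the wrist's pose just before it. calibration takes no time and is no camera call.
- finish_job(): hands the job in; it is judged then, once.
The state is a dict: "time": time; "joint_pos": joint angles; "joint_velocities": joint speeds; "joint_efforts": joint torques, N m; "eef_pos": TCP position; "tool_rot": TCP orientation; "wrist_force": force on the tool from outside, world axes, zero at the start; "moment": the same for the moment, N m; "gripper_width": opening from 0.0 (shut) to 1.0 (fully open); "gripper_force": force on a finger pad.
Only numpy, scipy, OpenCV 4.12 (cv2) and the standard library are available. Lean on these libraries where they do the work, as an engineer would, in place of code of your own. Each camera call takes 0.05 s, during which the arm holds its last target. There are 200 camera calls.

TASK

Swing the blue ski rest round by its post until the hole in it comes to the pointer on the base, then take the locking pin from the wooden block and push it down through the hole into the base until its collar sits flush on the blue plate. The hole in the base is hidden and the pointer only shows roughly where it is, so feel for it with the pin and never mind if the plate ends a little to one side of the pointer. Leave the pin in, upright, let go, and do not disturb the bottle, the brush or the block of wax.

Things in the scene. Friction and masses are not known exactly. Their poses are not given: they have to be found in the camera images.
- base: Fixed dark steel base of the ski rest: foot 200 x 200 x 10 mm and a round drum 184 mm across, 45 mm high, under the blue plate. Origin on the bench at the swivel axis, z up; its -x axis points to the pointer. The drum's flat steel top, covered by the plate, is 45 mm above the bench and has one hidden lock hole, 15.6 mm wide, 33 mm deep, 60 mm from the axis, near the pointer's direction.
- plate (a joint): Turn of the blue plate about the upright axis at the base's origin, rad, counter-clockwise seen from above. 0: plate's hole exactly in line with the pointer. Starts between 0.6 and 1.05, stops at -0.5 and 1.3. Steady friction about 0.25 N m; stays where left; can be swung by its post or by a pin standing in its hole. The base's lock hole is met somewhere within -0.16 to 0.16, different each time.
- plate_axis (a point): Centre of the blue plate's top at the swivel axis, 67 mm above the bench; x axis towards the post, turning with the plate. Plate 22 mm thick, reaching x = -95 to 155 mm and y = -95 to 95 mm from here. On it: a bolt head here (40 mm across, 16 mm high) and a low rubber jaw bar (20 mm in x, 130 mm in y, 28 mm high, centred at x = 80 mm).
- plate_hole (a point): Centre of the mouth of the hole through the blue plate, on the plate's top face 67 mm above the bench, 60 mm from the swivel axis on the side away from the post. The hole is round, 15.6 mm wide, vertical, through the plate's 22 mm.
- post_top (a point): Centre of the top of the plate's black upright post, a round bar 26 mm thick and 60 mm high (67 to 127 mm above the bench), 130 mm from the swivel axis on the side away from the hole. The handle to swing the plate by.
- mark (a point): Top of the pointer, a steel upright 12 x 8 mm fixed to the base 150 mm from the swivel axis, its top 65 mm above the bench.
- pin: Loose locking pin, about 0.14 kg, 102 mm long, upright in the wooden block at first. Origin at its lower tip, z towards the grip. From the tip: steel shank 14 mm thick, 52 mm long, tip tapered 2 mm over the last 3; collar 30 mm across, 5 mm thick (52 to 57 mm); round black grip 24 mm across, 45 mm long (57 to 102 mm). Fully home, the collar rests on the plate, tip 15 mm above the bench.
- holder: Fixed wooden block 80 x 80 x 60 mm, origin under its centre on the bench, with an 18 mm hole down its middle; the pin's collar rests on its top.
- bottle: Bystander: black bottle with a white cap, 60 mm across, 170 mm high, origin under its centre. Leave alone.
- brush: Bystander: wooden wax brush, 65 x 120 mm, 37 mm high, bristles down, origin under its centre. Leave alone.
- wax: Bystander: white block of wax, 50 x 100 x 30 mm, origin under its centre. Leave alone.

How it is judged:
On the way:
1. the blue plate is swung round so that its hole is near the pointer (within 0.25 rad) (value of joint plate between -0.25 and 0.25 rad), for 0.1 s.
At the end, for the whole second after the job is handed in: The pin stands at rest, upright (within 0.1 rad), through the plate's hole (within 4 mm of its centre) and down into the base's hole, its collar within 3 mm of the plate's top; the plate is within 0.22 rad of the pointer; bottle, brush and wax stand where they were (within 40 mm, not tipped) (z of pin in the frame of plate_hole below -0.049 m and horizontal distance between pin and plate_hole below 0.004 m and angle between pin's own z axis and vertical below 0.1 rad and value of joint plate between -0.22 and 0.22 rad and linear speed of pin below 0.02 m/s and not (distance of bottle from where it was at the start of the episode above 0.04 m or angle between bottle's own z axis and vertical above 0.5 rad) and not (distance of brush from where it was at the start of the episode above 0.04 m or angle between brush's own z axis and vertical above 0.5 rad) and not (distance of wax from where it was at the start of the episode above 0.04 m or angle between wax's own z axis and vertical above 0.5 rad)); the robot touches nothing.
It fails at once if the bottle is pushed more than 40 mm or tipped over (distance of bottle from where it was at the start of the episode above 0.04 m or angle between bottle's own z axis and vertical above 0.5 rad).
It fails at once if the brush is pushed more than 40 mm or tipped over (distance of brush from where it was at the start of the episode above 0.04 m or angle between brush's own z axis and vertical above 0.5 rad).
It fails at once if the wax is pushed more than 40 mm or tipped over (distance of wax from where it was at the start of the episode above 0.04 m or angle between wax's own z axis and vertical above 0.5 rad).
It also fails if it takes over 59 s, if anything falls off the work surface, if the arm or the gripper's body presses on something with over 40 N, if the wrist force passes 120 N, or if a joint passes its speed limit or range.

## Working session

There is one attempt and no reset: what is moved stays moved. The work goes in short steps, Python scripts to look and compute and a tool call to move; the robot and the scene stay as the last step left them, time stands still between calls to the robot, and variables do not carry over. Pictures are saved under pics/ and viewed, at most 10 in all, crops included, and the job is handed in when it is done.

Besides the shell and the picture viewer there is one more tool, called after "Request:" by a JSON object that holds its "method" and its "body", one argument or row to a line. carry_out: Moves the arm, as the interface text tells. Its arguments: {"type":"object","properties":{"commands":{"type":"array"},"jaw":{"type":"number"}},"required":["commands"]}

```bash
mkdir -p pics; ls; python3 - <<'E'
from station import *
import cv2,numpy as np
s=read_state();print({k:np.round(v,3).tolist() for k,v in s.items()})
ims=[]
for n in("scene","side"):
    p,d=capture(n);np.savez(f"{n}0.npz",p=p,d=d);print(n,calibration(n));ims.append(p)
print(calibration("wrist"))
cv2.imwrite("pics/scene0.png",ims[0][...,::-1]);cv2.imwrite("pics/side0.png",ims[1][...,::-1])
E
```

```text
pics
{'time': 0.0, 'joint_pos': [-0.128, 0.049, 0.098, 1.622, 0.0, 1.443], 'joint_velocities': [-0.0, 0.001, 0.002, -0.001, 0.001, -0.0], 'joint_efforts': [0.0, -33.878, 32.002, 0.02, -0.0, 0.0], 'eef_pos': [0.524, 0.0, 0.23], 'tool_rot': [0.707, 0.707, -0.001, -0.001], 'wrist_force': [-0.24, -0.081, 0.241], 'moment': [0.021, -0.025, -0.011], 'gripper_force': 0.0, 'gripper_width': 0.998}
scene {'fx': 477.68214565768864, 'fy': 477.68214565768864, 'cx': 254.07814029326033, 'cy': 190.6644397924122, 'position': array([1.45468876, 0.01466519, 1.01626076]), 'orientation': array([ 0.64889798,  0.66290473, -0.26638145, -0.26178168])}
side {'fx': 360.4265795892486, 'fy': 360.4265795892486, 'cx': 261.68683534150836, 'cy': 192.40802555943463, 'position': array([ 0.07163748, -0.56301611,  0.78963702]), 'orientation': array([ 0.85861803, -0.3183956 ,  0.1438084 , -0.3751246 ])}
{'fx': 280.4671444670776, 'fy': 280.4671444670776, 'cx': 258.10295475259693, 'cy': 189.1614106635861, 'hand_eye': array([[ 8.23687923e-04, -9.52107594e-01, -3.05762083e-01,
         7.76958327e-02],
       [ 9.99999430e-01,  9.92035805e-04, -3.95200634e-04,
         6.78311613e-04],
       [ 6.79600460e-04, -3.05761584e-01,  9.52107868e-01,
        -1.43209833e-01],
       [ 0.00000000e+00,  0.00000000e+00,  0.00000000e+00,
         1.00000000e+00]])}
```

View pics/scene0.png

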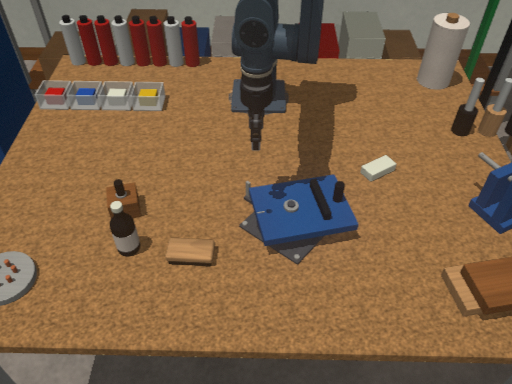

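View pics/side0.png

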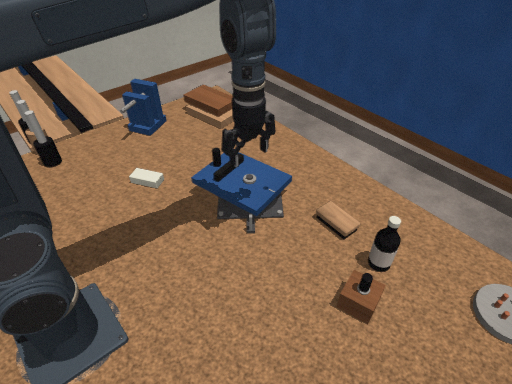

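The scene view shows the plate with its bolt at about (291,205), the post at (339,188) and the pointer at (248,186). The pin is in its block at (120,190), the bottle at (124,230), the brush at (190,250) and the wax at (378,168). I'll zoom in for exact pixels.

```bash
cat > h.py <<'E'
import numpy as np,cv2
from scipy.spatial.transform import Rotation as R
from station import *
def cam(n,s=None):
    c=calibration(n)
    if n!="wrist": return c,R.from_quat(c["orientation"]).as_matrix(),np.array(c["position"])
    T=c["hand_eye"];Rt=R.from_quat(s["tool_rot"]).as_matrix()
    return c,Rt@T[:3,:3],Rt@T[:3,3]+np.array(s["eef_pos"])
def ray(n,u,v,z,s=None):
    c,Rm,p=cam(n,s);d=Rm@[(u-c["cx"])/c["fx"],(v-c["cy"])/c["fy"],1]
    return p+d*(z-p[2])/d[2]
E
python3 - <<'E'
from h import *
a=np.load("scene0.npz")["p"];b=np.load("side0.npz")["p"]
o=np.zeros((600,800,3),np.uint8)
o[:300,:560]=cv2.resize(a[170:270,230:370][:, :],(560,400),interpolation=3)[:300]
o[:300,560:]=cv2.resize(a[170:245,95:155],(240,300),interpolation=3)
o[300:,:440]=cv2.resize(b[145:245,185:295],(440,400),interpolation=3)[:300]
o[300:,440:]=cv2.resize(b[260:335,325:415],(360,300),interpolation=3)
cv2.imwrite("pics/z.png",o[...,::-1])
E
```

```text
(no output)
```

View pics/z.png

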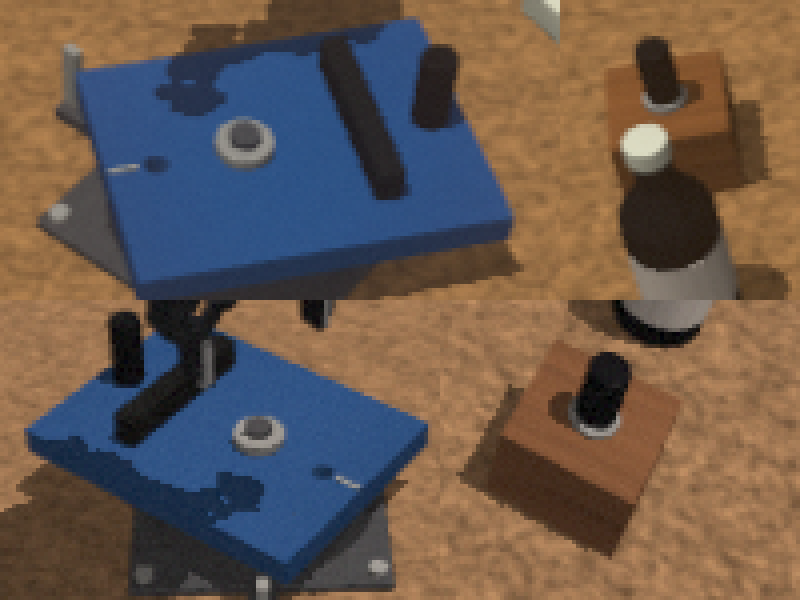

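The zoom gives these pixels:

| Point | Scene | Side |
|---|---|---|
| Hole | (268.8,211) | (266,188) |
| Bolt top | (291.2,203.2) | (249.5,177) |
| Post top | (340.5,183.2) | (216,149.5) |
| Pointer top | (248,182.5) | (250.8,215) |
| Pin top | (118.5,181.2) | (367,275) |

```bash
python3 - <<'E'
from h import *
P={"hole":((268.8,211),(266,188),.067),"bolt":((291.2,203.2),(249.5,177),.083),"post":((340.5,183.2),(216,149.5),.127),"mark":((248,182.5),(250.8,215),.065),"pin":((118.5,181.2),(367,275),.110)}
Q={}
for k,(a,b,z) in P.items():
    A=ray("scene",*a,z);B=ray("side",*b,z);Q[k]=(A+B)/2;print(k,A.round(4),B.round(4))
ax=Q["bolt"]
for k in Q:
    d=(Q[k]-ax)[:2];print(k,np.hypot(*d).round(4),np.degrees(np.arctan2(d[1],d[0])).round(1))
for k,a,z in (("bottle",(125,250),0),("brush",(190,252),.02),("wax",(378,168),.03)):print(k,ray("scene",*a,z).round(3))
E
```

```text
hole [0.6164 0.0375 0.067 ] [0.6127 0.033  0.067 ]
bolt [0.6018 0.0963 0.083 ] [0.5956 0.0898 0.083 ]
post [0.5681 0.2241 0.127 ] [0.5678 0.2189 0.127 ]
mark [ 0.5093 -0.0208  0.065 ] [ 0.5078 -0.0222  0.065 ]
pin [ 0.5568 -0.3663  0.11  ] [ 0.56   -0.3671  0.11  ]
hole 0.0599 -74.6
bolt 0.0 0.0
post 0.1321 103.5
mark 0.1458 -128.2
pin 0.4615 -95.0
bottle [ 0.703 -0.34   0.   ]
brush [ 0.72  -0.164  0.02 ]
wax [0.404 0.366 0.03 ]
```

Both views agree. The swivel axis is at about (0.600, 0.0935), the plate angle is about 0.92 rad, and the post is at (0.568, 0.2215). Next I move over the post.

Request:
{"method": "carry_out", "body": {
  "commands": [
    [0.985, 0.195, 0, 0],
    [0.985, 0.195, 0, 0],
    [0.985, 0.195, 0, 0],
    [0.985, 0.195, 0, 0],
    [0.985, 0.195, 0, 0],
    [0.985, 0.195, 0, 0],
    [0.985, 0.195, 0, 0],
    [0.985, 0.195, 0, 0],
    [0.985, 0.195, 0, 0],
    [0, 0, 0, -0.7],
    [0, 0, 0, -0.7],
    [0, 0, 0, -0.7],
    [0, 0, 0, -0.7],
    [0, 0, 0, 0],
    [0, 0, 0, 0],
    [0, 0, 0, 0]
  ],
  "jaw": 1
}}

```text
time: 1.43
eef_pos: [0.5687, 0.2215, 0.2309]
tool_rot: [0.616, 0.788, -0.0, -0.0]
wrist_force: [-0.9, 0.2, 0.4]
gripper_width: 1.002
gripper_force: 0.0
```

```bash
python3 - <<'E'
from h import *
s=read_state();p,d=capture("wrist");print(np.round(s["eef_pos"],4),np.round(s["joint_pos"],2))
cv2.imwrite("pics/w1.png",p[...,::-1])
E
```

```text
[0.5687 0.2215 0.2309] [0.26 0.28 0.36 1.65 0.   1.59]
```

View pics/w1.png

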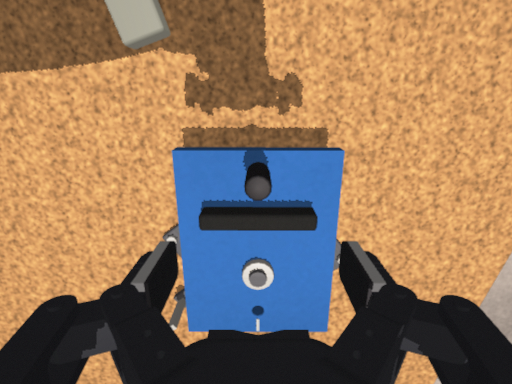

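The wrist view shows the plate square to the tool, with the post top at (258,187), the bolt top at (258,278) and the hole at (258,310).

```bash
python3 - <<'E'
from h import *
s=read_state()
for n,u,v,z in(("post",258,187,.127),("bolt",258,278,.083),("hole",258,310,.067)):print(n,ray("wrist",u,v,z,s).round(4))
E
```

```text
post [0.5689 0.2219 0.127 ]
bolt [0.6002 0.0962 0.083 ]
hole [0.6149 0.0367 0.067 ]
```

Request:
{"method": "carry_out", "body": {
  "commands": [
    [0, 0, 0.8, 0],
    [0, 0, 0.8, 0],
    [0, 0, 0.8, 0],
    [0, 0, 0.8, 0],
    [0, 0, 0.8, 0],
    [0, 0, 0.8, 0],
    [0, 0, 0.8, 0],
    [0, 0, 0, 0],
    [0, 0, 0, 0]
  ]
}}

```text
time: 2.23
eef_pos: [0.5675, 0.2211, 0.0898]
tool_rot: [0.616, 0.788, -0.002, -0.001]
wrist_force: [0.6, 0.0, 1.2]
gripper_width: 0.998
gripper_force: 0.0
```

Request:
{"method": "carry_out", "body": {
  "commands": [
    [0, 0, 0, 0],
    [0, 0, 0, 0],
    [0, 0, 0, 0],
    [0, 0, 0, 0],
    [0, 0, 0, 0],
    [0, 0, 0, 0],
    [0, 0, 0, 0],
    [0, 0, 0, 0],
    [0, 0, 0, 0],
    [0, 0, 0, 0]
  ],
  "jaw": 0.2
}}

```text
time: 3.07
eef_pos: [0.5693, 0.2218, 0.0927]
tool_rot: [0.616, 0.788, 0.001, 0.0]
wrist_force: [-1.7, -0.5, 4.8]
gripper_width: 0.292
gripper_force: 59.2
```

Request:
{"method": "carry_out", "body": {
  "commands": [
    [-0.01, 0.227, 0, 0.5],
    [-0.01, 0.227, 0, 0.5],
    [-0.01, 0.227, 0, 0.5],
    [-0.01, 0.227, 0, 0.5],
    [-0.01, 0.227, 0, 0.5],
    [-0.01, 0.227, 0, 0.5],
    [-0.01, 0.227, 0, 0.5],
    [-0.01, 0.227, 0, 0.5],
    [-0.01, 0.227, 0, 0.5],
    [-0.01, 0.227, 0, 0.5],
    [-0.01, 0.227, 0, 0.5],
    [-0.01, 0.227, 0, 0.5],
    [-0.01, 0.227, 0, 0.5],
    [-0.01, 0.227, 0, 0.5],
    [-0.01, 0.227, 0, 0.5],
    [-0.01, 0.227, 0, 0.5],
    [-0.01, 0.227, 0, 0.5],
    [0, 0, 0, 0],
    [0, 0, 0, 0]
  ]
}}

```text
time: 4.65
eef_pos: [0.6635, 0.2083, 0.0927]
tool_rot: [0.86, 0.511, 0.002, 0.0]
wrist_force: [1.0, 1.9, 5.7]
gripper_width: 0.289
gripper_force: 59.6
```

Request:
{"method": "carry_out", "body": {
  "commands": [
    [0, 0, 0, 0],
    [0, 0, 0, 0],
    [0, 0, 0, 0],
    [0, 0, 0, 0],
    [0, 0, 0, 0],
    [0, 0, 0, 0]
  ],
  "jaw": 1
}}

```text
time: 5.15
eef_pos: [0.662, 0.2075, 0.0909]
tool_rot: [0.859, 0.511, -0.0, -0.0]
wrist_force: [0.9, 0.8, 0.3]
gripper_width: 0.998
gripper_force: 0.0
```

Request:
{"method": "carry_out", "body": {
  "commands": [
    [0, 0, -1, 0],
    [0, 0, -1, 0],
    [0, 0, -1, 0],
    [0, 0, -1, 0],
    [0, 0, -1, 0],
    [0, 0, -1, 0],
    [-0.8, 0, 0, 0],
    [-0.8, 0, 0, 0],
    [-0.8, 0, 0, 0],
    [-0.8, 0, 0, 0],
    [-0.8, 0, 0, 0],
    [-0.8, 0, 0, 0],
    [0, 0, 0, 0],
    [0, 0, 0, 0]
  ]
}}

```text
time: 6.32
eef_pos: [0.6048, 0.1015, 0.2417]
tool_rot: [0.86, 0.511, 0.0, 0.0]
wrist_force: [-0.2, -1.0, -0.4]
gripper_width: 1.003
gripper_force: 0.0
```

```bash
python3 - <<'E'
from h import *
s=read_state();p,d=capture("wrist");print(s["eef_pos"].round(4) if hasattr(s["eef_pos"],'round') else s["eef_pos"],s["tool_rot"],np.round(s["joint_pos"],2))
np.savez("w2.npz",p=p,pos=s["eef_pos"],q=s["tool_rot"])
cv2.imwrite("pics/w2.png",p[...,::-1])
E
```

```text
[0.6048 0.1015 0.2417] [8.59810075e-01 5.10613873e-01 3.29240754e-04 7.48586368e-06] [0.06 0.29 0.39 1.67 0.   2.13]
```

View pics/w2.png

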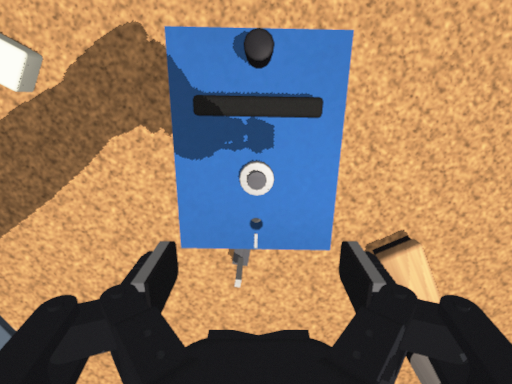

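The plate has swung: bolt (256.5,180), hole (256,223), post top (259,43), and pointer top at (238.5,283), slightly to one side.

```bash
python3 - <<'E'
from h import *
w=np.load("w2.npz");s={"eef_pos":w["pos"],"tool_rot":w["q"]}
Q={}
for n,u,v,z in(("post",259,43,.127),("bolt",256.5,180,.083),("hole",256,223,.067),("mark",238.5,283,.065)):Q[n]=ray("wrist",u,v,z,s);print(n,Q[n].round(4))
ang=lambda d:np.degrees(np.arctan2(d[1],d[0]))
ax=np.array([.6003,.0955,0])
for a in(ax,Q["bolt"]):print(ang(Q["hole"]-a),ang(Q["mark"]-a),np.hypot(*(Q["hole"]-a)[:2]),np.hypot(*(Q["mark"]-a)[:2]))
print(ang(Q["post"]-Q["hole"]))
E
```

```text
post [0.6646 0.2081 0.127 ]
bolt [0.6    0.0948 0.083 ]
hole [0.5707 0.0426 0.067 ]
mark [ 0.5074 -0.0242  0.065 ]
-119.21422962553294 -127.81598646654528 0.060657905692935964 0.15154991572386575
-119.32678531389637 -127.90184457968604 0.05992494807917194 0.15084286454797516
60.43965482740857
```

Request:
{"method": "carry_out", "body": {
  "commands": [
    [-0.963, 0.408, 0, 0],
    [-0.963, 0.408, 0, 0],
    [-0.963, 0.408, 0, 0],
    [-0.963, 0.408, 0, 0],
    [-0.963, 0.408, 0, 0],
    [-0.963, 0.408, 0, 0],
    [-0.963, 0.408, 0, 0],
    [-0.963, 0.408, 0, 0],
    [-0.963, 0.408, 0, 0],
    [-0.963, 0.408, 0, 0],
    [-0.963, 0.408, 0, 0],
    [-0.963, 0.408, 0, 0],
    [-0.963, 0.408, 0, 0],
    [-0.963, 0.408, 0, 0],
    [-0.963, 0.408, 0, 0],
    [-0.963, 0.408, 0, 0],
    [-0.963, 0.408, 0, 0],
    [-0.963, 0.408, 0, 0],
    [0, 0, 0, 0],
    [0, 0, 0, 0]
  ]
}}

```text
time: 8.03
eef_pos: [0.56, -0.3671, 0.2401]
tool_rot: [0.86, 0.511, 0.0, -0.001]
wrist_force: [-0.5, 0.5, -0.3]
gripper_width: 0.997
gripper_force: 0.0
```

```bash
python3 - <<'E'
from h import *
s=read_state();p,d=capture("wrist");print(s["eef_pos"],np.round(s["joint_pos"],2))
np.savez("w3.npz",p=p,pos=s["eef_pos"],q=s["tool_rot"])
cv2.imwrite("pics/w3.png",p[...,::-1])
E
```

```text
[ 0.55998611 -0.36706347  0.24007178] [-0.68  0.46  0.61  1.72  0.    1.39]
```

View pics/w3.png

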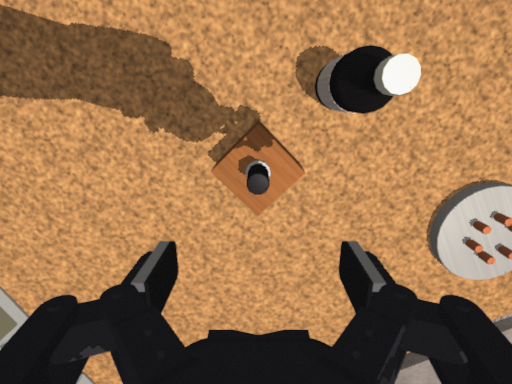

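The pin top is at (258,184), centred between the fingers. The bottle is clear, up and to the right at (370,80).

```bash
python3 - <<'E'
from h import *
w=np.load("w3.npz");s={"eef_pos":w["pos"],"tool_rot":w["q"]}
q=ray("wrist",258,184,.11,s);print(q, (R.from_quat(w["q"]).inv().apply(q-w["pos"])/.025).round(3))
E
```

```text
[ 0.5584989  -0.37097032  0.11      ] [-0.17   0.028  5.203]
```

Request:
{"method": "carry_out", "body": {
  "commands": [
    [0, 0, 1, 0],
    [0, 0, 1, 0],
    [0, 0, 1, 0],
    [0, 0, 1, 0],
    [0, 0, 0.6, 0],
    [0, 0, 0.6, 0],
    [0, 0, 0.6, 0],
    [0, 0, 0.5, 0],
    [0, 0, 0.46, 0],
    [0, 0, 0, 0],
    [0, 0, 0, 0],
    [0, 0, 0, 0]
  ]
}}

```text
time: 9.08
eef_pos: [0.5602, -0.3663, 0.0733]
tool_rot: [0.859, 0.511, 0.0, 0.001]
wrist_force: [-0.5, -0.5, -0.1]
gripper_width: 1.001
gripper_force: 0.0
```

Request:
{"method": "carry_out", "body": {
  "commands": [
    [-0.15, 0, 0.08, 0],
    [0, 0, 0, 0],
    [0, 0, 0, 0]
  ]
}}

```text
time: 9.33
eef_pos: [0.5579, -0.3703, 0.0712]
tool_rot: [0.86, 0.511, 0.0, 0.001]
wrist_force: [-0.1, -0.3, 1.0]
gripper_width: 0.998
gripper_force: 0.0
```

Request:
{"method": "carry_out", "body": {
  "commands": [
    [0, 0, 0, 0],
    [0, 0, 0, 0],
    [0, 0, 0, 0],
    [0, 0, 0, 0],
    [0, 0, 0, 0],
    [0, 0, 0, 0],
    [0, 0, 0, 0],
    [0, 0, 0, 0],
    [0, 0, 0, 0],
    [0, 0, 0, 0]
  ],
  "jaw": 0
}}

```text
time: 10.17
eef_pos: [0.5579, -0.3696, 0.0705]
tool_rot: [0.859, 0.511, 0.0, 0.0]
wrist_force: [1.1, -0.4, 1.5]
gripper_width: 0.262
gripper_force: 58.7
```

Request:
{"method": "carry_out", "body": {
  "commands": [
    [0, 0, -0.4, 0],
    [0, 0, -0.8, 0],
    [0, 0, -0.8, 0],
    [0, 0, -0.8, 0],
    [0, 0, -0.8, 0],
    [0, 0, -0.4, 0],
    [0, 0, 0, 0],
    [0, 0, 0, 0]
  ]
}}

```text
time: 10.83
eef_pos: [0.558, -0.3698, 0.1708]
tool_rot: [0.859, 0.511, 0.0, 0.001]
wrist_force: [0.4, 0.6, -0.7]
gripper_width: 0.268
gripper_force: 59.3
```

```bash
python3 - <<'E'
from h import *
s=read_state();print(s["eef_pos"],s["tool_rot"],s["gripper_width"])
o=[]
p,d=capture("wrist");q,e=capture("side");r,f=capture("scene");np.savez("g.npz",p=p,q=q,r=r,pos=s["eef_pos"],rot=s["tool_rot"])
c=[]
for n in("side","scene"):
    k,Rm,t=cam(n);m=Rm.T@(np.array(s["eef_pos"])-t);c.append((k["fx"]*m[0]/m[2]+k["cx"],k["fy"]*m[1]/m[2]+k["cy"]))
print(c)
o=np.zeros((600,800,3),np.uint8)
for i,(im,(u,v)) in enumerate(zip((q,r),c)):
    u,v=int(u),int(v);o[:300,i*400:i*400+400]=cv2.resize(im[v-30:v+45,u-50:u+50],(400,300),interpolation=3)
o[300:,:400]=cv2.resize(p,(400,300))
cv2.imwrite("pics/g.png",o[...,::-1])
E
```

```text
[ 0.55800329 -0.36978163  0.17075869] [8.59388777e-01 5.11322422e-01 1.59557675e-04 5.33726680e-04] 0.26816102654547436
[(np.float64(373.35398661585606), np.float64(259.6619300923303)), (np.float64(112.29500087695848), np.float64(164.9072937531522))]
```

View pics/g.png

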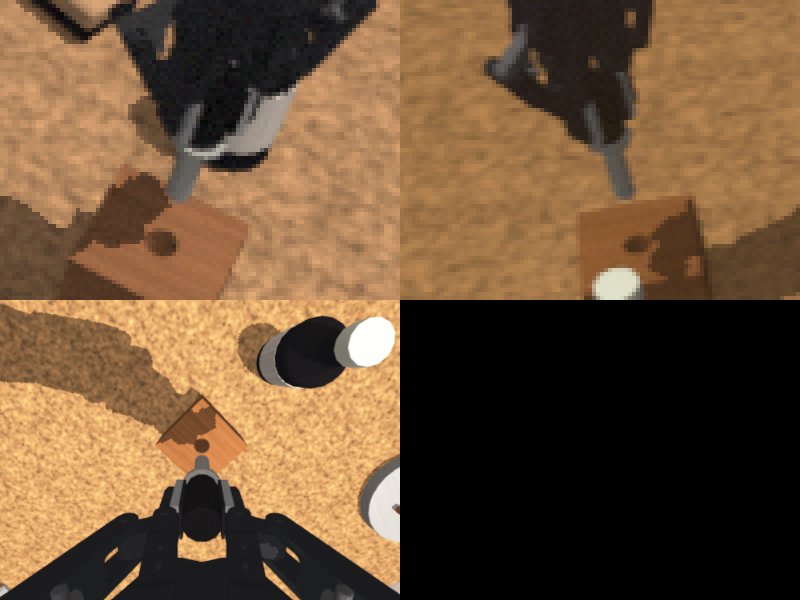

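The pin is held upright, with its tip at side (368,277.5), scene (118.2,182) and wrist (258.5,204).

```bash
python3 - <<'E'
from h import *
w=np.load("g.npz");s={"eef_pos":w["pos"],"tool_rot":w["rot"]}
for n,u,v in(("side",368,277.3),("scene",118.2,182.2),("wrist",258.5,204)):
    q=ray(n,u,v,.1083,s);print(n,q.round(4),R.from_quat(w["rot"]).inv().apply(q-w["pos"]).round(4))
# wrist image: rows of the tip, refine
g=cv2.resize(w["p"][185:255,230:290],None,fx=8,fy=8,interpolation=2);cv2.imwrite("pics/gw.png",g[...,::-1])
E
```

```text
side [ 0.558  -0.3718  0.1083] [-0.0018  0.0009  0.0625]
scene [ 0.5589 -0.367   0.1083] [ 0.0029 -0.0006  0.0625]
wrist [ 0.559  -0.3706  0.1083] [-0.0002  0.0012  0.0625]
```

View pics/gw.png

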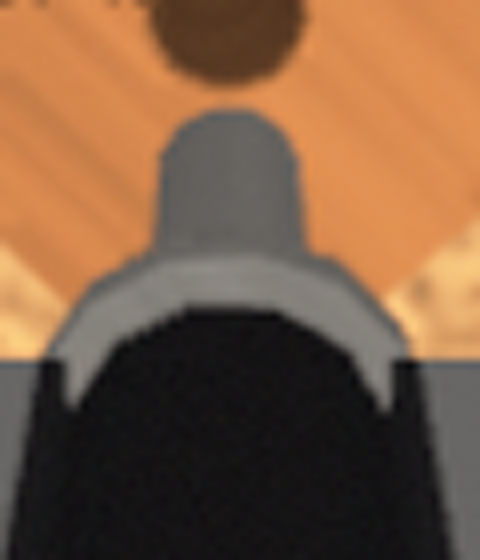

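Request:
{"method": "carry_out", "body": {
  "commands": [
    [0.985, -0.499, 0, 0],
    [0.985, -0.499, 0, 0],
    [0.985, -0.499, 0, 0],
    [0.985, -0.499, 0, 0],
    [0.985, -0.499, 0, 0],
    [0.985, -0.499, 0, 0],
    [0.985, -0.499, 0, 0],
    [0.985, -0.499, 0, 0],
    [0.985, -0.499, 0, 0],
    [0.985, -0.499, 0, 0],
    [0.985, -0.499, 0, 0],
    [0.985, -0.499, 0, 0],
    [0.985, -0.499, 0, 0],
    [0.985, -0.499, 0, 0],
    [0.985, -0.499, 0, 0],
    [0, 0, 0.5, 0],
    [0, 0, 0.6, 0],
    [0, 0, 0, 0],
    [0, 0, 0, 0],
    [0, 0, 0, 0]
  ]
}}

```text
time: 12.65
eef_pos: [0.5691, 0.0438, 0.1422]
tool_rot: [0.86, 0.511, -0.001, -0.0]
wrist_force: [-0.0, -0.9, -0.2]
gripper_width: 0.265
gripper_force: 59.3
```

```bash
python3 - <<'E'
from h import *
s=read_state();print(s["eef_pos"],s["tool_rot"],np.round(s["joint_pos"],2))
p,d=capture("wrist");np.savez("h0.npz",p=p,pos=s["eef_pos"],rot=s["tool_rot"])
g=cv2.resize(p[165:235,220:300],None,fx=8,fy=8,interpolation=2);cv2.imwrite("pics/hw.png",g[...,::-1])
E
```

```text
[0.56905344 0.04378584 0.14223581] [ 8.59597225e-01  5.10971696e-01 -6.55133359e-04 -3.28546307e-04] [-0.04  0.17  0.05  1.46 -0.    2.03]
```

View pics/hw.png

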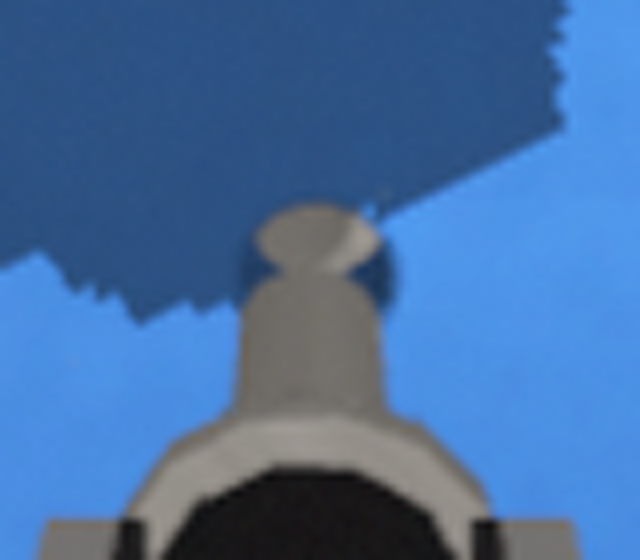

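The tip is at (259,198.5), right above the plate hole: mouth about 240–398 px wide in the crop, near rim at row 190.4, centre column 259.9.

```bash
python3 - <<'E'
from h import *
w=np.load("h0.npz");s={"eef_pos":w["pos"],"tool_rot":w["rot"]}
f=lambda u,v,z:R.from_quat(w["rot"]).inv().apply(ray("wrist",u,v,z,s)-w["pos"])*1000
h=f(259.9,190.4,.067);t=f(259.1,198.5,.0797)
print("mouth w",(f(269.7,195,.067)-f(250,195,.067))[1]);print(h-[7.8,0,0],t-[5.5,0,0]);print(((h-[7.8,0,0]-t+[5.5,0,0])/25).round(3))
E
```

```text
mouth w 16.225255297536822
[-0.99205012  2.31245288 75.22765098] [-1.1843792   1.62981651 62.53045025]
[0.008 0.027 0.508]
```

Request:
{"method": "carry_out", "body": {
  "commands": [
    [0.01, 0.027, 0.3, 0],
    [0, 0, 0.2, 0],
    [0, 0, 0.1, 0],
    [0, 0, 0.1, 0],
    [0, 0, 0.1, 0],
    [0, 0, 0.1, 0],
    [0, 0, 0.1, 0],
    [0, 0, 0, 0]
  ]
}}

```text
time: 13.37
eef_pos: [0.5699, 0.0442, 0.1171]
tool_rot: [0.859, 0.511, -0.0, -0.0]
wrist_force: [-0.1, -0.5, -1.7]
gripper_width: 0.267
gripper_force: 59.3
```

Request:
{"method": "carry_out", "body": {
  "commands": [
    [0, 0, 0.1, 0],
    [0, 0, 0.1, 0],
    [0, 0, 0.08, 0],
    [0, 0, 0.06, 0],
    [0, 0, 0.04, 0],
    [0, 0, 0, 0],
    [0, 0, 0, 0]
  ]
}}

```text
time: 13.95
eef_pos: [0.5701, 0.0442, 0.1081]
tool_rot: [0.859, 0.511, -0.0, -0.0]
wrist_force: [0.1, -0.7, -2.0]
gripper_width: 0.267
gripper_force: 59.3
```

Request:
{"method": "carry_out", "body": {
  "commands": [
    [0, 0, 0.04, 0],
    [0, 0, 0.04, 0],
    [0, 0, 0, 0],
    [0, 0, 0, 0]
  ]
}}

```text
time: 14.28
eef_pos: [0.5704, 0.0441, 0.1071]
tool_rot: [0.859, 0.511, 0.0, 0.0]
wrist_force: [-2.1, -1.1, 2.4]
gripper_width: 0.264
gripper_force: 59.8
```

Request:
{"method": "carry_out", "body": {
  "commands": [
    [0, 0, 0.06, 0],
    [0, 0, 0, 0],
    [0, -0.021, 0, 0.1],
    [0, -0.021, 0, 0.1],
    [0, -0.021, 0, 0.1],
    [0, -0.021, 0, 0.1],
    [0, -0.021, 0, 0.1],
    [0, -0.021, 0, 0.1]
  ]
}}

```text
time: 14.95
eef_pos: [0.5698, 0.0446, 0.1067]
tool_rot: [0.873, 0.488, 0.002, 0.003]
wrist_force: [1.3, -3.2, 5.2]
gripper_width: 0.258
gripper_force: 59.9
```

Request:
{"method": "carry_out", "body": {
  "commands": [
    [0, -0.021, 0.02, 0.1],
    [0, -0.021, 0.02, 0.1],
    [0, -0.021, 0, 0.1],
    [0, -0.021, 0, 0.1],
    [0, -0.021, 0, 0.1],
    [0, -0.021, 0, 0.1],
    [0, -0.021, 0, 0.1],
    [0, -0.021, 0, 0.1],
    [0, -0.021, 0, 0.1],
    [0, -0.021, 0, 0.1],
    [0, 0, 0, 0]
  ]
}}

```text
time: 15.87
eef_pos: [0.5654, 0.047, 0.1048]
tool_rot: [0.893, 0.449, 0.001, 0.003]
wrist_force: [2.6, -3.8, 1.6]
gripper_width: 0.264
gripper_force: 59.9
```

The tool dropped 2 mm and the force fell, so the pin may be at the lock hole. I'll press gently to find out.

Request:
{"method": "carry_out", "body": {
  "commands": [
    [0, 0, 0.08, 0],
    [0, 0, 0.08, 0],
    [0, 0, 0.08, 0],
    [0, 0, 0, 0],
    [0, 0, 0, 0]
  ]
}}

```text
time: 16.28
eef_pos: [0.5657, 0.0468, 0.0984]
tool_rot: [0.893, 0.45, 0.002, 0.003]
wrist_force: [3.7, -5.1, 1.0]
gripper_width: 0.267
gripper_force: 59.6
```

Request:
{"method": "carry_out", "body": {
  "commands": [
    [0, 0.03, 0.08, 0],
    [0, 0.03, 0.08, 0],
    [0, 0, 0.1, 0],
    [0, 0, 0.1, 0],
    [0, 0, 0.1, 0],
    [0, 0, 0, 0]
  ]
}}

```text
time: 16.78
eef_pos: [0.5659, 0.0465, 0.0862]
tool_rot: [0.893, 0.45, 0.001, 0.002]
wrist_force: [4.0, -5.2, 0.5]
gripper_width: 0.263
gripper_force: 59.6
```

Request:
{"method": "carry_out", "body": {
  "commands": [
    [0, 0.04, 0.08, 0],
    [0, 0.03, 0.08, 0],
    [0, 0, 0.08, 0],
    [0, 0, 0.08, 0],
    [0, 0, 0.06, 0],
    [0, 0, 0.04, 0],
    [0, 0, 0, 0],
    [0, 0, 0, 0]
  ]
}}

```text
time: 17.45
eef_pos: [0.5662, 0.0464, 0.0774]
tool_rot: [0.893, 0.45, 0.0, 0.001]
wrist_force: [0.5, -4.6, 7.7]
gripper_width: 0.265
gripper_force: 60.4
```

Seated: the TCP is at 0.0774 against a predicted 0.0775, with the push force rising. I'll release and rise straight up.

Request:
{"method": "carry_out", "body": {
  "commands": [
    [0, 0, 0, 0],
    [0, 0, 0, 0],
    [0, 0, 0, 0],
    [0, 0, 0, 0],
    [0, 0, 0, 0],
    [0, 0, 0, 0],
    [0, 0, 0, 0]
  ],
  "jaw": 1
}}

```text
time: 18.03
eef_pos: [0.5655, 0.047, 0.0755]
tool_rot: [0.893, 0.45, -0.0, -0.0]
wrist_force: [0.0, 0.7, 1.0]
gripper_width: 1.003
gripper_force: 0.0
```

Request:
{"method": "carry_out", "body": {
  "commands": [
    [0, 0, -0.5, 0],
    [0, 0, -1, 0],
    [0, 0, -1, 0],
    [0, 0, -1, 0],
    [0, 0, -1, 0],
    [0, 0, -1, 0],
    [0, 0, 0, 0],
    [0, 0, 0, 0],
    [0, 0, 0, 0]
  ]
}}

```text
time: 18.78
eef_pos: [0.5658, 0.0468, 0.2136]
tool_rot: [0.893, 0.45, 0.0, 0.0]
wrist_force: [-0.9, -0.6, 0.5]
gripper_width: 1.003
gripper_force: 0.0
```

```bash
python3 - <<'E'
from h import *
p,d=capture("wrist");q,e=capture("side")
o=np.zeros((600,800,3),np.uint8);o[:384,:400]=p[:,56:456];o[:384,400:]=cv2.resize(q[130:250,180:305],(400,384),interpolation=3)
cv2.imwrite("pics/f.png",o[:384,:,::-1])
E
```

```text
(no output)
```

View pics/f.png

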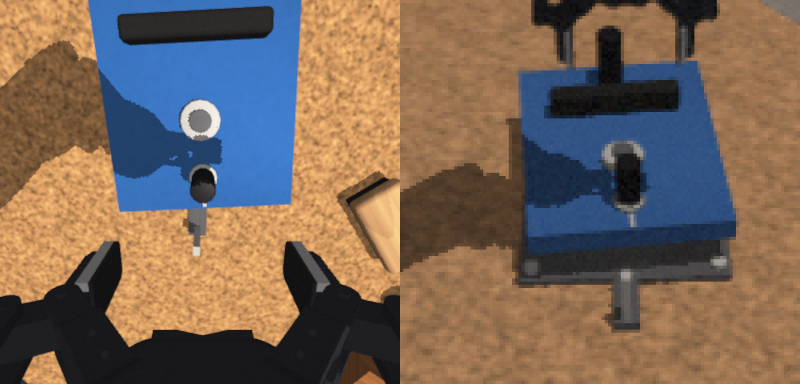

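The pin stands upright with its collar on the plate, the plate is in line with the pointer, and the gripper is clear. I'm handing the job in.

```bash
python3 -c "
from station import *
print(finish_job())"
```

```text
the job is handed in; nothing more can be done
None
```

The pin is in the base, upright and released with its collar on the blue plate, the plate is in line with the pointer, and the bottle, brush and wax were left alone; I handed the job in at about 19 s, but the hand-in gave no verdict.

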